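# Make up the incubator tray

## Task

Make up the black incubator tray for the next hatch: the water trough goes down into its seat between the four grey corner posts, with the slotted steel cover lying flat over it on the posts' ledges, and each of the three eggs goes from the rack onto the blue cradle of its own size, lying lengthwise along it. Lower the eggs into place, never let one drop, and leave the white temperature logger where it lies in the tray.

Things in the scene. Friction and masses are not known exactly. Their poses are not given: they have to be found in the camera images.
- egg_small: Smallest egg, off-white, rigid, 50 mm long, 38 mm across, about 34 g, lying on the rack. Origin at its centre; own x along its length. It may be rolled about x: take its heading from x alone. Its centre is 30 mm above the bench on the rack, 29 mm above the cradle's underside when lying on its own cradle. Grip it across the middle from above.
- egg_medium: Middle-sized egg, off-white, rigid, 68 mm long, 49 mm across, about 78 g, lying on the rack. Origin at its centre; own x along its length. It may be rolled about x: take its heading from x alone. Its centre is 37 mm above the bench on the rack, 33 mm above the cradle's underside when lying on its own cradle. Grip it across the middle from above.
- egg_large: Largest egg, off-white, rigid, 90 mm long, 62 mm across, about 165 g, lying on the rack. Origin at its centre; own x along its length. It may be rolled about x: take its heading from x alone. Its centre is 45 mm above the bench on the rack, 38 mm above the cradle's underside when lying on its own cradle. Grip it across the middle from above.
- cradle_small: Smallest blue egg cradle: an oblong rim, 40 x 32 mm outside, 13.5 mm high, fixed on the tray floor, shaped as the smallest egg's outline at two thirds scale. Origin at the centre of its underside; own x along its length. The egg lies lengthwise over the rim and sinks a few mm into it. The rim is narrower than its egg: fingers pass outside it.
- cradle_medium: Middle-sized blue egg cradle: an oblong rim, 51 x 39 mm outside, 13.5 mm high, fixed on the tray floor, shaped as the middle-sized egg's outline at two thirds scale. Origin at the centre of its underside; own x along its length. The egg lies lengthwise over the rim and sinks a few mm into it. The rim is narrower than its egg: fingers pass outside it.
- cradle_large: Largest blue egg cradle: an oblong rim, 66 x 47 mm outside, 13.5 mm high, fixed on the tray floor, shaped as the largest egg's outline at two thirds scale. Origin at the centre of its underside; own x along its length. The egg lies lengthwise over the rim and sinks a few mm into it. The rim is narrower than its egg: fingers pass outside it.
- trough: Empty white plastic water trough: open pan 106 mm long (own x), 56 mm wide (own y), 22 mm high, walls 3 mm, about 110 g, lying on the bench. Origin at the centre of its underside. Grip it from above, from outside, across its 56 mm width at mid-length.
- cover: Steel trough cover: slotted plate 140 mm long (own x), 88 mm wide (own y), 4 mm thick, lying on the bench, with a black bar handle along x in the middle: 46 x 12 mm, from 20 to 28 mm above the plate's underside, on two feet; about 170 g. Origin at the centre of the plate's underside. Grip the handle from above across its 12 mm width.
- seat: Trough seat: four grey corner posts, fixed on the tray floor. Own x along its length; origin at the centre, at tray floor height (6 mm above bench). Pocket 122 x 70 mm for the trough, on the floor; ledges 25 mm up carry the cover inside lips 154 x 102 mm, 33 mm high. Long sides open 90 mm in the middle for fingers. Tray 312 x 372 mm, walls 30 mm high; a 40 mm probe is amid the cradles.
- logger: White temperature logger with a small grey display, 58 x 36 x 22 mm, 70 g, lying loose on the tray floor between the cradles; it stays where it is. Origin at the centre of its underside; own x along its length.

How it is judged:
At the end, for the whole second after the job is handed in: Each egg lies on its own cradle: within 10 mm, 5 mm of seated height, 0.3 rad. Trough on the tray floor in the seat and cover flat on the ledges over it (25 mm up): each within 12 mm of the seat's centre, 4 mm in height, 0.2 rad. All released and still (horizontal distance between egg_small and cradle_small below 0.01 m and z of egg_small in the frame of cradle_small between 0.024 and 0.034 m and angle between the x axis of egg_small and the x axis of cradle_small, either way round below 0.3 rad and linear speed of each of egg_small, egg_medium, egg_large, trough, cover below 0.02 m/s and angular speed of each of egg_small, egg_medium, egg_large below 0.3 rad/s and horizontal distance between egg_medium and cradle_medium below 0.01 m and z of egg_medium in the frame of cradle_medium between 0.028 and 0.038 m and angle between the x axis of egg_medium and the x axis of cradle_medium, either way round below 0.3 rad and horizontal distance between egg_large and cradle_large below 0.01 m and z of egg_large in the frame of cradle_large between 0.033 and 0.043 m and angle between the x axis of egg_large and the x axis of cradle_large, either way round below 0.3 rad and horizontal distance between each of trough, cover and seat below 0.012 m and z of trough in the frame of seat between -0.004 and 0.004 m and angle between the x axis of each of trough, cover and the x axis of seat, either way round below 0.2 rad and angle between each of trough, cover's own z axis and vertical below 0.07 rad and z of cover in the frame of seat between 0.021 and 0.029 m); the robot touches nothing.
It fails at once if the small egg is let fall (moving faster than 0.7 m/s, a fall of about 25 mm, while not held by the fingers) (linear speed of egg_small above 0.7 m/s and contact force between egg_small and the fingers below 0.05 N).
It fails at once if the medium egg is let fall (moving faster than 0.7 m/s, a fall of about 25 mm, while not held by the fingers) (linear speed of egg_medium above 0.7 m/s and contact force between egg_medium and the fingers below 0.05 N).
It fails at once if the large egg is let fall (moving faster than 0.7 m/s, a fall of about 25 mm, while not held by the fingers) (linear speed of egg_large above 0.7 m/s and contact force between egg_large and the fingers below 0.05 N).
It fails at once if the temperature logger is shifted by more than 15 mm (distance of logger from where it was at the start of the episode above 0.015 m).
It also fails if it takes over 144 s, if anything falls off the work surface, if the arm or the gripper's body presses on something with over 40 N, if the wrist force passes 120 N, or if a joint passes its speed limit or range.

## Robot

A 7-joint arm with a two-finger parallel gripper is mounted at the origin on the work surface. World frame = base frame: x ahead of the robot, y to its left, z up, the work surface at z = 0. Lengths are in m, angles in rad, forces in N, time in s.
With the tool pointing down it reaches from about 0.425 to 0.925 m from the base axis. Payload 6.8 kg.
Tool frame: the origin (TCP) lies between the finger pads; the fingertips stand 22 mm ahead of it and the grasp point (between the pads) lies 3 mm ahead of it; z points along the fingers, y is the line along which they close (so a half turn about z gives the same grasp; the last joint's range is limited). The gripper opens to 85 mm and grips with 20 to 120 N. Pads are 22 mm wide; open, the fingers measure 114 mm over their backs; the gripper's body (76 mm by 85 mm) begins 54 mm behind the grasp point. The pads swing forward as they close: fully open they stand 13 mm farther back than shut.
Start: joints at [-1.211, 0.477, 0.022, 1.555, -0.011, 1.109, -0.083], TCP at [0.304, 0.602, 0.253] pointing down, gripper open.
Joint ranges: [-2.96, 2.96], [-0.34, 2.1], [-1.41, 1.46], [0.24, 2.44], [-1.37, 4.51], [0.17, 1.92], [-2.96, 2.96]. Speed limits (rad/s): [2.39, 2.39, 3.14, 3.14, 3.14, 3.14, 3.14].

## Interface

Orientations are given as a unit quaternion [w, x, y, z].
In Python, from station import bot gives the robot as it stands.
- The arm moves only by the tool servo_tool, never from a script. Its argument "motion" is a list that holds one entry, the list of rows, each a list of 5 numbers: the opening, from 0 (shut) to 1 (fully open), then the shift along the world's x, y, z each as a share of 0.04 m, from -1 to 1, then the turn about the world's z as a share of 0.12 rad, from -1 to 1. A call has 1 to 20 rows; each row shifts and turns the commanded pose from where the row before left it; what a row does not reach is not made up. A row lasts 1/10 s, in which the tool goes at most 50 mm and 8.59 degrees, less where a joint would pass 70% of its speed; a pose out of reach is approached as far as the arm can. A call with a number of a shift or a turn outside -1 to 1 is refused whole. A call with a gripper value outside its range is refused whole. The fingers move at their own pace and stop on an object; "newtons" is the grip in N (left out, the last holds). Time passes only in rows, so rows that do not move let the fingers close. It gives the time, the measured TCP pose, the force, the opening and the grip force at its end, in the units of the state.
- bot.get_obs(): the state, without advancing time (a new reading comes with each control period).
- bot.read_camera(name): name is "scene" or "top" or "wrist"; returns (picture, depth): 480x640x3 uint8, red, green, blue; 480x640 float32, m along the optical axis (not along the pixel's ray), 0 where there is no reading.
- bot.get_calibration(name): a dict with "fovy" (degrees; the focal length in pixels is half the picture's height over the tangent of half this angle, whatever the lens; pixels are square), "cx", "cy" (the principal point, pixels), "view" (4x4, takes a point from world to camera coordinates). Camera axes: x right, y down, z forward; pixel columns grow to the right and rows downward; lengths in m; the calibration is good to about 2 mm. The wrist camera is an equidistant fisheye: a pixel r from the principal point sees the ray r / f radians off the axis. A picture is of the moment at which its call begins: read the wrist's pose just before it. get_calibration takes no time and is no camera call; for the wrist camera it gives the pose at the moment of the call.
- bot.hand_in(): hands the job in; it is judged then, once.
The state is a dict: "t": time; "q": joint angles; "joint_vel": joint speeds; "joint_torque": joint torques, N m; "eef_pos": TCP position; "tool_rot": TCP orientation; "contact_force": force on the tool from outside, world axes, zero at the start; "torque": the same for the moment, N m; "gripper_width": opening from 0.0 (shut) to 1.0 (fully open); "grasp_force": force on a finger pad.
Only numpy, scipy, OpenCV 4.12 (cv2) and the standard library are available. Lean on these libraries where they do the work, as an engineer would, in place of code of your own. Each camera call takes 0.05 s, during which the arm holds its last target. There are 200 camera calls.

## Working session

There is one attempt and no reset: what is moved stays moved. The work goes in short steps, Python scripts to look and compute and a tool call to move; the robot and the scene stay as the last step left them, time stands still between calls to the robot, and variables do not carry over. Pictures are saved under pics/ and viewed, at most 14 in all, crops included, and the job is handed in when it is done.

Besides the shell and the picture viewer there is one more tool, called after ">>>" as name([rows], argument=value, ...), one row to a line, values as JSON. servo_tool: Moves the arm, as the interface text tells. Shift numbers are shares of 0.04 m and turn numbers shares of 0.12 rad, none past 1 either way. Its arguments: {"type":"object","properties":{"motion":{"type":"array"},"newtons":{"type":"number"}},"required":["motion"]}

```bash
mkdir -p pics; ls; python3 - <<'E'
from station import bot
import cv2,numpy as np
for n in ("scene","top"):
    p,d=bot.read_camera(n); cv2.imwrite(f"pics/{n}0.png",p[...,::-1]); np.savez(f"{n}0.npz",p=p,d=d)
    c=bot.get_calibration(n);print(n,c)
o=bot.get_obs();print({k:np.round(v,3) for k,v in o.items()})
E
```

```text
pics
scene {'fovy': 44.16340519092697, 'cx': 325.92265170786163, 'cy': 244.19984198152954, 'view': array([[ 0.30906975,  0.95097063, -0.01143492, -0.16298375],
       [ 0.72945307, -0.24475609, -0.63874304, -0.34837086],
       [-0.61022464,  0.18907491, -0.76933515,  1.34098326],
       [ 0.        ,  0.        ,  0.        ,  1.        ]])}
top {'fovy': 56.3300753646093, 'cx': 317.17400254794563, 'cy': 237.90934068691828, 'view': array([[-0.00495501, -0.99997417,  0.0052062 , -0.00828975],
       [-0.98722492,  0.00406257, -0.15928107,  0.54098245],
       [ 0.1592558 , -0.00592893, -0.98721955,  0.8351905 ],
       [ 0.        ,  0.        ,  0.        ,  1.        ]])}
{'t': np.float64(0.1), 'q': array([-1.211,  0.478,  0.022,  1.556, -0.012,  1.109, -0.083]), 'joint_vel': array([-0.001,  0.   , -0.001, -0.005, -0.002, -0.   , -0.001]), 'joint_torque': array([ 4.0000e-03, -5.9776e+01,  1.6140e+00, -2.8196e+01,  1.3000e-02,
        5.0000e-03, -0.0000e+00]), 'eef_pos': array([0.304, 0.602, 0.252]), 'tool_rot': array([-0.   ,  0.232,  0.973, -0.001]), 'contact_force': array([ 0.136, -0.533, -0.018]), 'torque': array([ 0.04 , -0.031,  0.011]), 'grasp_force': np.float64(0.0), 'gripper_width': np.float64(0.997)}
```

View pics/top0.png

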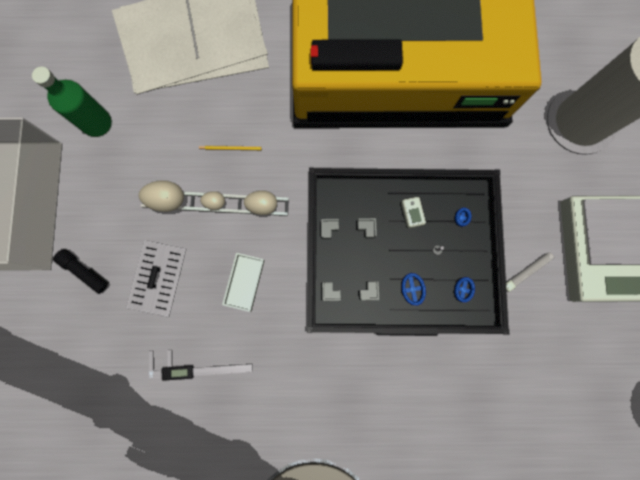

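View pics/scene0.png

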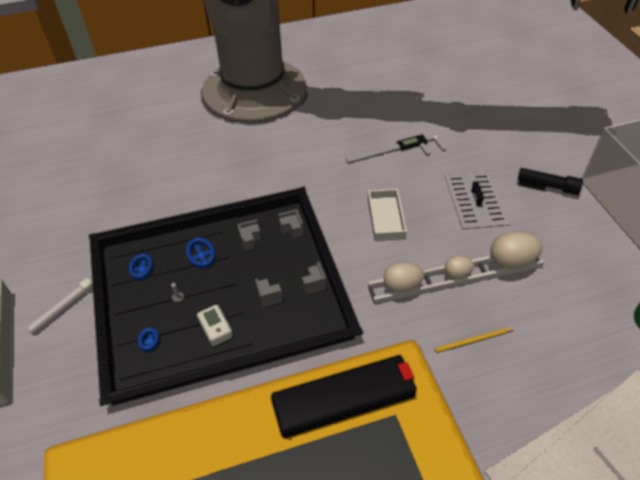

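The top view shows the eggs on the rack at (161,196) large, (213,200) small and (261,203) medium. The trough is at (243,281) and the cover at (157,278), with its handle at (153,277). In the tray are four posts around (349,260), the blue cradles at (413,289) large, (465,289) medium and (463,217) small, the logger at (413,211) and the probe at (438,250). The scene view shows the same layout from behind the tray.

```bash
cat > h.py <<'E'
import numpy as np,cv2
from station import bot
def rays(cal,uv,fish=False):
    f=240/np.tan(np.radians(cal["fovy"])/2); V=np.array(cal["view"]);R=V[:3,:3];C=-R.T@V[:3,3]
    uv=np.atleast_2d(np.asarray(uv,float)); x=(uv[:,0]-cal["cx"])/f; y=(uv[:,1]-cal["cy"])/f
    if fish:
        r=np.hypot(x,y)+1e-12; s=np.sin(r)/r; d=np.c_[x*s,y*s,np.cos(r)]
    else: d=np.c_[x,y,np.ones_like(x)]
    return C,d@R
def plane(cal,uv,z,fish=False):
    C,d=rays(cal,uv,fish); return C+d*((z-C[2])/d[:,2])[:,None]
def blobs(mask,amin):
    n,l,s,c=cv2.connectedComponentsWithStats(mask.astype(np.uint8))
    return [(s[i,4],c[i],(l==i)) for i in range(1,n) if s[i,4]>=amin]
def axes(P):  # moments of xy points -> centre, heading deg, full lengths (ellipse)
    c=P[:,:2].mean(0);w,v=np.linalg.eigh(np.cov(P[:,:2].T));a=np.degrees(np.arctan2(v[1,1],v[0,1]))%180
    return c,a,4*np.sqrt(w[::-1])
def rect(cal,m,z,fish=False): # min area rect of contour on plane z
    cs,_=cv2.findContours(m.astype(np.uint8),cv2.RETR_EXTERNAL,cv2.CHAIN_APPROX_NONE);c=max(cs,key=len)[:,0]
    P=plane(cal,c,z,fish)[:,:2]; r=cv2.minAreaRect((P*1000).astype(np.float32));return r
E
python3 - <<'E'
from h import *
np.set_printoptions(precision=4,suppress=True)
for n in ("top","scene"):
    D=np.load(n+"0.npz");p=D["p"];d=D["d"];cal=bot.get_calibration(n)
    vv,uu=np.mgrid[:480,:640];uv=np.c_[uu.ravel(),vv.ravel()]
    C,r=rays(cal,uv);W=(C+r*d.reshape(-1,1)).reshape(480,640,3)
    hsv=cv2.cvtColor(p,cv2.COLOR_RGB2HSV);H,S,V=[hsv[...,i].astype(int) for i in range(3)]
    X,Y,Z=W[...,0],W[...,1],W[...,2]
    print(n,"bench z",np.median(Z[(abs(X-.45)<.02)&(abs(Y-.1)<.02)]))
    ws=(X>.3)&(X<.95)&(Y<.5)&(Y>-.45)&(d>0)
    blue=ws&(H>100)&(H<130)&(S>120)&(V>60)
    for a,c,m in blobs(cv2.morphologyEx(blue.astype(np.uint8),cv2.MORPH_CLOSE,np.ones((5,5))),40):
        cs,_=cv2.findContours(m.astype(np.uint8),0,1);f=np.zeros((480,640),np.uint8);cv2.drawContours(f,cs,-1,1,-1)
        q=np.argwhere(f)[:,::-1];print("blue",a,c,*axes(plane(cal,q,.0195)),"z",np.percentile(Z[m],[50,90]))
    egg=ws&(Z>.025)&(S>25)&(H>8)&(H<30)&(X<.72)&(Y>0.02)
    for a,c,m in blobs(egg,60):
        z=.03 if a<500 else .037; q=np.argwhere(m)[:,::-1]
        for z in (.03,.037,.045): print("egg",a,c,z,*axes(plane(cal,q,z)),"ztop",np.percentile(Z[m],98))
    post=ws&(Z>.022)&(Z<.05)&(S<50)&(V>60)&(Y<0.02)&(Y>-.32)&(X<.75)
    for a,c,m in blobs(post,8): print("post/logger",a,c,W[m].mean(0),"zmax",np.percentile(Z[m],95))
    tr=ws&(Z<.035)&(V>150)&(Y>.02)&(Y<.25)&(X<.6)
    for a,c,m in blobs(tr,300): print("bright",a,c,[rect(cal,m,z) for z in (.004,.022)])
    for lo,hi in ((.015,.028),):
        for a,c,m in blobs(ws&(Z>lo)&(Z<hi)&(Y>.05)&(X<.58)&(X>.4),30): print("raised",a,c,W[m].mean(0),*axes(W[m]))
    dk=ws&(V<70)&(Y>.1)&(X<.6)&(X>.4)
    for a,c,m in blobs(dk,15): print("dark",a,c,axes(plane(cal,np.argwhere(m)[:,::-1],.02)))
E
```

```text
top bench z 0.0015397660906184552
blue 253 [463.0237 216.4427] [ 0.5878 -0.3076] 158.8441814952359 [0.0412 0.0332] z [0.0177 0.021 ]
blue 577 [412.8891 288.8007] [ 0.4421 -0.2005] 9.92594674377139 [0.0647 0.0483] z [0.011  0.0206]
blue 409 [464.4914 289.2714] [ 0.4406 -0.3022] 161.8778401531645 [0.0516 0.0395] z [0.0158 0.0208]
egg 1038 [161.3757 195.5299] 0.03 [0.631 0.303] 82.55005260550732 [0.0937 0.0641] ztop 0.07554081094282801
egg 1038 [161.3757 195.5299] 0.037 [0.6292 0.3006] 82.55005260550732 [0.093  0.0636] ztop 0.07554081094282801
egg 1038 [161.3757 195.5299] 0.045 [0.6271 0.2978] 82.5500526055073 [0.0921 0.063 ] ztop 0.07554081094282801
egg 334 [212.6796 200.015 ] 0.03 [0.6213 0.1994] 81.00281776708295 [0.0502 0.0387] ztop 0.049443266341539366
egg 334 [212.6796 200.015 ] 0.037 [0.6196 0.1977] 81.00281776708295 [0.0498 0.0384] ztop 0.049443266341539366
egg 334 [212.6796 200.015 ] 0.045 [0.6176 0.1959] 81.00281776708297 [0.0494 0.038 ] ztop 0.049443266341539366
egg 590 [260.2966 202.0746] 0.03 [0.6167 0.1034] 84.61255194890786 [0.069  0.0506] ztop 0.06163869027126339
egg 590
[... 5196 characters left out ...]
9.43162536621094, 299.98052978515625), 89.71866607666016), ((468.42340087890625, 126.74124908447266), (224.29049682617188, 293.2585144042969), 89.71866607666016)]
raised 517 [548.5222 181.5861] [0.488  0.4525 0.0227] [0.488  0.4525] 49.33743360601631 [0.1326 0.0184]
raised 119 [477.395  192.0672] [0.4721 0.3124 0.025 ] [0.4721 0.3124] 168.0972360513832 [0.0603 0.0147]
raised 423 [386.3901 212.6407] [0.4616 0.1365 0.02  ] [0.4616 0.1365] 164.52038756221398 [0.1701 0.0855]
dark 1047 [548.9799 181.8281] (array([0.4866, 0.4553]), np.float64(57.030035586724075), array([0.1331, 0.0541]))
dark 184 [477.5163 193.0978] (array([0.4705, 0.3146]), np.float64(160.95349021709714), array([0.0654, 0.0184]))
```

>>> servo_tool([
  [[1, 0.445, -0.914, 0.16, 0.165], [1, 0.445, -0.914, 0.16, 0.165], [1, 0.445, -0.914, 0.16, 0.165], [1, 0.445, -0.914, 0.16, 0.165], [1, 0.445, -0.914, 0.16, 0.165], [1, 0.445, -0.914, 0.16, 0.165], [1, 0.445, -0.914, 0.16, 0.165], [1, 0.445, -0.914, 0.16, 0.165], [1, 0.445, -0.914, 0.16, 0.165], [1, 0.445, -0.914, 0.16, 0.165], [1, 0.445, -0.914, 0.16, 0.165], [1, 0, 0, 0, 0], [1, 0, 0, 0, 0], [1, 0, 0, 0, 0]],
])

```text
t: 1.5
eef_pos: [0.4994, 0.2014, 0.3233]
tool_rot: [-0.001, 0.124, 0.992, 0.0]
contact_force: [0.1, 0.1, 0.1]
gripper_width: 1.001
grasp_force: 0.0
```

```bash
python3 - <<'E'
from h import *
o=bot.get_obs();cal=bot.get_calibration("wrist");p,d=bot.read_camera("wrist")
print(o["t"],o["eef_pos"],o["tool_rot"],cal)
cv2.imwrite("pics/w1.png",p[...,::-1]);import pickle;pickle.dump((p,d,cal,o),open("w1.pkl","wb"))
E
```

```text
1.5 [0.49944074 0.20141919 0.32327067] [-5.10502338e-04  1.23943740e-01  9.92289115e-01  1.94229704e-05] {'fovy': 65.70646984690485, 'cx': 318.12896826803046, 'cy': 243.12171652361508, 'view': array([[ 2.46567858e-01,  9.69125374e-01,  5.47834877e-04,
        -3.17917087e-01],
       [ 9.30235987e-01, -2.36831954e-01,  2.80306323e-01,
        -4.72125500e-01],
       [ 2.71781715e-01, -6.86049140e-02, -9.59910446e-01,
         3.22714641e-01],
       [ 0.00000000e+00,  0.00000000e+00,  0.00000000e+00,
         1.00000000e+00]])}
```

View pics/w1.png

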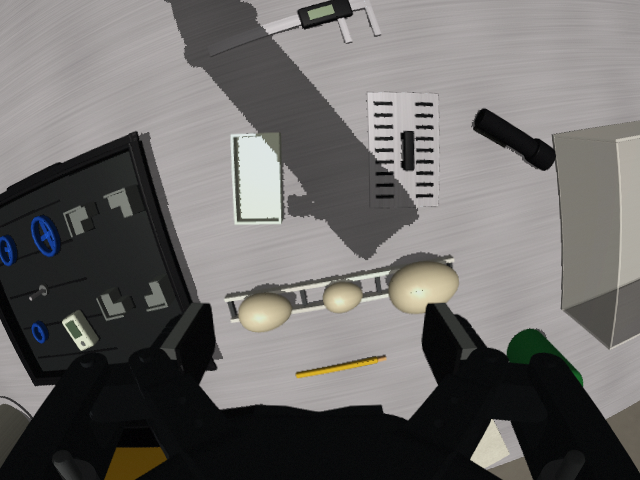

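The wrist view shows the trough at (257,178), the cover at (403,150) with its handle at (408,150), and the eggs at (264,312), (342,296) and (423,287). I'll measure them by height and colour.

```bash
cat >> h.py <<'E'
def cloud(cal,d,fish=False):
    vv,uu=np.mgrid[:480,:640];uv=np.c_[uu.ravel(),vv.ravel()];C,r=rays(cal,uv,fish)
    s=r@np.array(cal["view"])[2,:3]
    return (C+r*(d.ravel()/s)[:,None]).reshape(480,640,3)
E
cat > wl.py <<'E'
from h import *
import pickle,sys
np.set_printoptions(precision=4,suppress=True)
p,d,cal,o=pickle.load(open(sys.argv[1],"rb"))
W=cloud(cal,d,True);X,Y,Z=W[...,0],W[...,1],W[...,2];hsv=cv2.cvtColor(p,cv2.COLOR_RGB2HSV);H,S,V=[hsv[...,i].astype(int) for i in range(3)]
ok=(d>0)&(Y>.04)
print("bench",np.median(Z[(abs(X-.42)<.02)&(abs(Y-.2)<.03)]))
m=ok&(Z>.012)&(Z<.03)&(abs(X-.46)<.09)&(abs(Y-.137)<.06)
a,c,mm=max(blobs(m,50),key=lambda t:t[0]);print("trough rim",a,c,rect(cal,mm,.022,True),axes(W[mm]),np.percentile(Z[mm],90))
m=ok&(V<60)&(Z>.012)&(abs(X-.47)<.06)&(abs(Y-.312)<.03)
for a,c,mm in blobs(m,30): print("handle",a,c,rect(cal,mm,.028,True),axes(W[mm]),np.percentile(Z[mm],[50,90]))
m=ok&(Z<.012)&(V>150)&(S<25)&(abs(X-.47)<.1)&(abs(Y-.31)<.075)
for a,c,mm in blobs(m,300): print("plate",a,c,rect(cal,mm,.004,True))
m=ok&(Z>.022)&(S>25)&(H>8)&(H<30)&(X>.56)&(X<.7)&(Y>.04)&(Y<.4)&(V>70)
for a,c,mm in blobs(m,200):
    z=Z[mm].max();zc=min((.03,.037,.045),key=lambda q:abs(q-z*.6))
    print("egg",a,c,"ztop",np.percentile(Z[mm],99),zc,*axes(plane(cal,np.argwhere(mm)[:,::-1],zc,True)))
    t=mm&(Z>np.percentile(Z[mm],92)); print("   top pt",W[t].mean(0))
E
python3 wl.py w1.pkl
```

```text
bench 0.4422910845543021
trough rim 878 [255.2415 180.3884] ((457.3296203613281, 138.0852813720703), (57.48960494995117, 105.32664489746094), 76.04539489746094) (array([0.4591, 0.1361]), np.float64(166.60619736372036), array([0.1467, 0.0953])) 0.021189708352942198
handle 422 [407.9858 150.1232] ((466.228271484375, 313.18878173828125), (12.961153030395508, 43.3598747253418), 77.46720123291016) (array([0.4667, 0.3142]), np.float64(167.74164457838455), array([0.0513, 0.0139])) [0.0261 0.0272]
plate 11830 [408.3698 135.2647] ((469.5744323730469, 309.23150634765625), (197.83367919921875, 148.266845703125), 0.09033267945051193)
egg 2614 [422.2357 285.7314] ztop 0.07338803985261581 0.045 [0.6245 0.2974] 86.15684700595334 [0.0916 0.0658]
   top pt [0.6273 0.2924 0.0724]
egg 929 [341.817 296.395] ztop 0.04659318311614781 0.03 [0.6193 0.2002] 90.62244358798252 [0.0503 0.0425]
   top pt [0.6209 0.1969 0.0459]
egg 1569 [264.1205 311.3321] ztop 0.058684680592021525 0.037 [0.6128 0.1037] 96.61355118252057 [0.0707 0.0531]
   top pt [0.6145 0.0966 0.058 ]
```

>>> servo_tool([
  [[1, -0.1725, -0.268, -0.93, 0], [1, -0.1725, -0.268, -0.93, 0], [1, -0.1725, -0.268, -0.93, 0], [1, -0.1725, -0.268, -0.93, 0], [1, -0.1725, -0.268, -0.93, 0], [1, -0.1725, -0.268, -0.93, 0], [1, 0, 0, -0.4, 0], [1, 0, 0, -0.4, 0], [1, 0, 0, -0.4, 0], [1, 0, 0, -0.4, 0], [1, 0, 0, 0, 0], [1, 0, 0, 0, 0]],
])

```text
t: 2.75
eef_pos: [0.4584, 0.1368, 0.0364]
tool_rot: [-0.0, 0.124, 0.992, -0.0]
contact_force: [0.7, 0.4, -0.5]
gripper_width: 1.003
grasp_force: 0.0
```

>>> servo_tool([
  [[1, 0, 0, -0.2, 0], [1, 0, 0, -0.16, 0], [0.6, 0, 0, 0, 0], [0.5, 0, 0, 0, 0], [0.4, 0, 0, 0, 0], [0.4, 0, 0, 0, 0], [0.4, 0, 0, 0, 0], [0.4, 0, 0, 0, 0], [0.4, 0, 0, 0, 0], [0.4, 0, 0, 0, 0]],
], newtons=40)

```text
t: 3.75
eef_pos: [0.4589, 0.136, 0.0224]
tool_rot: [0.0, 0.125, 0.992, 0.0]
contact_force: [-0.6, -1.0, 5.3]
gripper_width: 0.646
grasp_force: 43.0
```

>>> servo_tool([
  [[0.4, 0, 0, 0.4, 0], [0.4, 0, 0, 0.9, 0], [0.4, 0, 0, 0.95, 0], [0.4, 0.13, -0.655, 0, 0.26], [0.4, 0.13, -0.655, 0, 0.26], [0.4, 0.13, -0.655, 0, 0.26], [0.4, 0.13, -0.655, 0, 0.26], [0.4, 0.13, -0.655, 0, 0.26], [0.4, 0.13, -0.655, 0, 0.26], [0.4, 0.13, -0.655, 0, 0.26], [0.4, 0.13, -0.655, 0, 0.26], [0.4, 0, 0, 0, 0], [0.4, 0, 0, 0, 0]],
])

```text
t: 5.05
eef_pos: [0.5, -0.074, 0.1118]
tool_rot: [-0.0, 0.001, 1.0, 0.0]
contact_force: [0.1, 1.0, -0.3]
gripper_width: 0.644
grasp_force: 42.9
```

```bash
python3 - <<'E'
from h import *
np.set_printoptions(precision=4,suppress=True)
import pickle
o=bot.get_obs();cal=bot.get_calibration("wrist");p,d=bot.read_camera("wrist")
print(o["t"],o["eef_pos"],o["tool_rot"],o["gripper_width"])
cv2.imwrite("pics/w2.png",p[...,::-1]);pickle.dump((p,d,cal,o),open("w2.pkl","wb"))
W=cloud(cal,d,True);X,Y,Z=np.moveaxis(W,2,0);hsv=cv2.cvtColor(p,cv2.COLOR_RGB2HSV);H,S,V=[hsv[...,i].astype(int) for i in range(3)]
b=(H>100)&(H<130)&(S>120)&(V>60)&(d>0)
for a,c,m in blobs(cv2.morphologyEx(b.astype(np.uint8),3,np.ones((5,5))),60):
    cs,_=cv2.findContours(m.astype(np.uint8),0,1);f=np.zeros((480,640),np.uint8);cv2.drawContours(f,cs,-1,1,-1)
    print("blue",a,c,*axes(plane(cal,np.argwhere(f)[:,::-1],.0195,True)),np.percentile(Z[m],95))
    t=b&m&(Z>.016)&(Z<.022);print("  rim pts",axes(W[t]))
m=(S<50)&(V>60)&(Z>.026)&(Z<.045)&(X>.38)&(X<.62)&(Y<0)&(Y>-.3)&(d>0)
for a,c,mm in blobs(m,30): print("post",a,c,W[mm].mean(0))
m=(Z>.06)&(Z<.115)&(V>120)&(d>0)
for a,c,mm in blobs(m,100): print("trough",a,c,axes(W[mm]),np.percentile(Z[mm],95),rect(cal,mm,np.percentile(Z[mm],95),True))
E
```

```text
5.05 [ 0.5    -0.074   0.1118] [-0.0003  0.0012  1.      0.0001] 0.6441536843129795
blue 4446 [123.4123 168.0666] [ 0.441  -0.1963] 10.365448914818757 [0.0632 0.0502] 0.018169032888830115
  rim pts (array([ 0.4415, -0.1992]), np.float64(9.139346011928438), array([0.0781, 0.0587]))
blue 2099 [ 17.858  177.1863] [ 0.4392 -0.2934] 142.16688901710958 [0.0523 0.045 ] 0.017967753814814368
  rim pts (array([ 0.4395, -0.3002]), np.float64(166.0017790014944), array([0.0606, 0.0447]))
blue 1026 [ 49.8372 348.0078] [ 0.5808 -0.299 ] 135.8892331166551 [0.0499 0.0332] 0.01774836188411194
  rim pts (array([ 0.5863, -0.3073]), np.float64(162.90623374494086), array([0.0449, 0.0363]))
post 3206 [245.4735 151.4451] [ 0.4351 -0.1135  0.0312]
post 3236 [391.2982 149.7429] [ 0.4344 -0.0348  0.0312]
post 208 [ 60.2885 291.7644] [ 0.5191 -0.2517  0.037 ]
post 100 [246.05 376.47] [ 0.5773 -0.1222  0.0335]
post 81 [390.1852 375.0123] [ 0.5765 -0.0273  0.0335]
trough 30771 [318.0333 289.4585] (array([ 0.4902, -0.0745]), np.float64(179.95917526130538), array([0.1199, 0.0655])) 0.10992592505543868 ((490.5966796875, -74.32775115966797), (56.50514602661133, 95.3044204711914), 89.94302368164062)
```

View pics/w2.png

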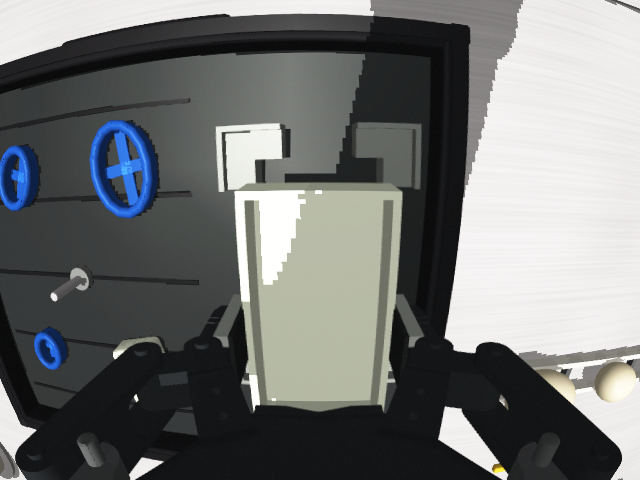

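>>> servo_tool([
  [[0.4, 0.1, 0, -0.45, 0], [0.4, 0, 0, -0.45, 0], [0.4, 0, 0, -0.45, 0], [0.4, 0, 0, -0.45, 0], [0.4, 0, 0, -0.15, 0], [0.4, 0, 0, -0.12, 0], [0.4, 0, 0, 0, 0], [0.4, 0, 0, 0, 0]],
])

```text
t: 5.9
eef_pos: [0.5048, -0.0734, 0.0299]
tool_rot: [0.0, 0.0, 1.0, 0.0]
contact_force: [0.3, -0.2, -0.7]
gripper_width: 0.642
grasp_force: 42.9
```

>>> servo_tool([
  [[0.4, 0, 0, -0.035, 0], [0.4, 0, 0, 0, 0], [0.7, 0, 0, 0, 0], [0.78, 0, 0, 0, 0], [0.78, 0, 0, 0, 0], [0.78, 0, 0, 0, 0], [0.78, 0, 0, 0.3, 0], [0.78, 0, 0, 0.7, 0], [0.78, 0, 0, 0.9, 0], [0.78, 0, 0, 0.9, 0], [0.78, 0, 0, 0.9, 0], [0.78, 0, 0, 0, 0]],
])

```text
t: 7.1
eef_pos: [0.5074, -0.074, 0.1814]
tool_rot: [0.005, 0.0, 1.0, 0.0]
contact_force: [0.0, -0.4, 0.1]
gripper_width: 0.78
grasp_force: 0.0
```

```bash
python3 - <<'E'
from h import *
p,d=bot.read_camera("top");o=bot.get_obs();print(o["t"],o["eef_pos"],o["gripper_width"])
c,d2=bot.read_camera("scene")
cv2.imwrite("pics/t3.png",np.hstack([cv2.resize(p[150:350,280:520],(400,333)),cv2.resize(c[150:350,200:440],(400,333))])[...,::-1])
E
```

```text
7.15 [ 0.50604045 -0.07374784  0.17902315] 0.7754588842284948
```

View pics/t3.png

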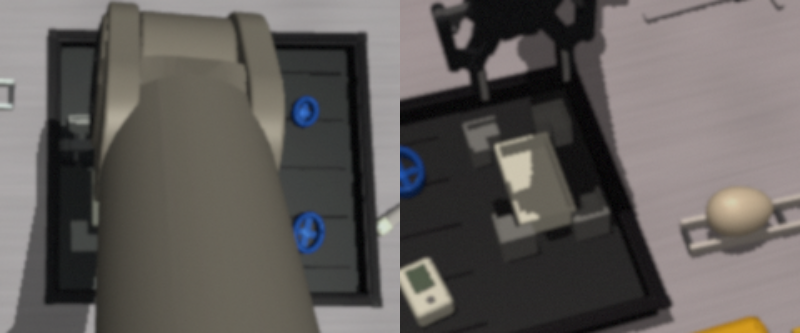

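>>> servo_tool([
  [[0.5, -0.1, 0.97, -0.15, -0.18], [0.5, -0.1, 0.97, -0.15, -0.18], [0.5, -0.1, 0.97, -0.15, -0.18], [0.4, -0.1, 0.97, -0.15, -0.18], [0.35, -0.1, 0.97, -0.15, -0.18], [0.35, -0.1, 0.97, -0.15, -0.18], [0.35, -0.1, 0.97, -0.15, -0.18], [0.35, -0.1, 0.97, -0.15, -0.18], [0.35, -0.1, 0.97, -0.15, -0.18], [0.35, -0.1, 0.97, -0.15, -0.18], [0.35, 0, 0, 0, 0], [0.35, 0, 0, 0, 0]],
])

```text
t: 8.4
eef_pos: [0.463, 0.3145, 0.1144]
tool_rot: [-0.001, 0.107, 0.994, -0.001]
contact_force: [0.7, -0.5, 0.2]
gripper_width: 0.353
grasp_force: 0.0
```

```bash
cat > ch.py <<'E'
from h import *
import pickle,sys
np.set_printoptions(precision=4,suppress=True)
o=bot.get_obs();cal=bot.get_calibration("wrist");p,d=bot.read_camera("wrist")
print(o["t"],o["eef_pos"],o["tool_rot"]);pickle.dump((p,d,cal,o),open("w4.pkl","wb"));cv2.imwrite("pics/w4.png",p[...,::-1])
W=cloud(cal,d,True);X,Y,Z=np.moveaxis(W,2,0);V=p.max(2)
m=(d>0)&(V<60)&(Z>.015)&(Z<.035)&(abs(X-.467)<.05)&(abs(Y-.314)<.025)
for a,c,mm in blobs(m,100): print("handle",a,c,rect(cal,mm,.028,True),axes(W[mm]),np.percentile(Z[mm],[50,95]))
m=(d>0)&(Z<.01)&(abs(X-.467)<.1)&(abs(Y-.314)<.07)&(Z>.0025)
for a,c,mm in blobs(m,1000): print("plate",a,c,rect(cal,mm,.004,True))
E
python3 ch.py
```

```text
8.4 [0.463  0.3145 0.1144] [-0.0011  0.1068  0.9943 -0.0011]
handle 1452 [321.8409 264.2906] ((465.70623779296875, 315.4416809082031), (11.647193908691406, 45.10540771484375), 77.42342376708984) (array([0.4654, 0.3155]), np.float64(167.88522932066968), array([0.0526, 0.0137])) [0.0261 0.0272]
plate 1288 [362.3587 188.6491] ((429.0887145996094, 348.14166259765625), (38.0743408203125, 49.71106719970703), 78.34880065917969)
```

>>> servo_tool([
  [[0.35, 0.07, 0.025, -0.6, 0], [0.35, 0, 0, -0.6, 0], [0.35, 0, 0, -0.6, 0], [0.35, 0, 0, -0.13, 0], [0.35, 0, 0, -0.13, 0], [0.35, 0, 0, 0, 0], [0.1, 0, 0, 0, 0], [0, 0, 0, 0, 0], [0, 0, 0, 0, 0], [0, 0, 0, 0, 0], [0, 0, 0, 0, 0], [0, 0, 0, 0, 0]],
], newtons=60)

```text
t: 9.65
eef_pos: [0.4679, 0.3157, 0.0347]
tool_rot: [0.001, 0.108, 0.994, 0.001]
contact_force: [-1.0, -1.3, 7.2]
gripper_width: 0.121
grasp_force: 59.3
```

>>> servo_tool([
  [[0, 0, 0, 0.3, 0], [0, 0, 0, 0.8, 0], [0, 0, 0, 1, 0], [0, 0.079, -0.885, 0, 0.17], [0, 0.079, -0.885, 0, 0.17], [0, 0.079, -0.885, 0, 0.17], [0, 0.079, -0.885, 0, 0.17], [0, 0.079, -0.885, 0, 0.17], [0, 0.079, -0.885, 0, 0.17], [0, 0.079, -0.885, 0, 0.17], [0, 0.079, -0.885, 0, 0.17], [0, 0.079, -0.885, 0, 0.17], [0, 0.079, -0.885, 0, 0.17], [0, 0.079, -0.885, 0, 0.17], [0, 0, 0, 0, 0], [0, 0, 0, 0, 0]],
])

```text
t: 11.25
eef_pos: [0.5018, -0.0747, 0.118]
tool_rot: [0.0, -0.003, 1.0, 0.0]
contact_force: [0.5, -0.2, -2.5]
gripper_width: 0.121
grasp_force: 59.0
```

```bash
python3 - <<'E'
from h import *
np.set_printoptions(precision=4,suppress=True)
o=bot.get_obs();cal=bot.get_calibration("wrist");p,d=bot.read_camera("wrist")
print(o["t"],o["eef_pos"],o["tool_rot"],o["gripper_width"])
W=cloud(cal,d,True);X,Y,Z=np.moveaxis(W,2,0)
m=(d>0)&(Z>.07)&(Z<.1)&(p.min(2)>60)
for a,c,mm in blobs(m,300): print("plate",a,c,rect(cal,mm,np.median(Z[mm]),True),np.percentile(Z[mm],[5,50,95]))
m=(Z>.03)&(Z<.045)&(X>.38)&(X<.62)&(Y<0)&(Y>-.2)&(d>0)
for a,c,mm in blobs(m,30): print("post",a,c,W[mm].mean(0))
cv2.imwrite("pics/w5.png",p[...,::-1])
E
```

```text
11.25 [ 0.5018 -0.0747  0.118 ] [ 0.0002 -0.0028  1.      0.0001] 0.12063949388918167
plate 30005 [316.532  225.0962] ((479.7673034667969, -75.51033020019531), (96.4981918334961, 87.72862243652344), 0.38773113489151) [0.0846 0.0856 0.0867]
plate 1343 [318.2368 392.659 ] ((553.4614868164062, -75.05735778808594), (26.44002342224121, 22.20250701904297), 0.23868291079998016) [0.0846 0.0854 0.0862]
post 528 [245.3826 126.9792] [ 0.4238 -0.1148  0.0366]
post 558 [396.0484 126.7115] [ 0.4231 -0.0334  0.0362]
```

View pics/w5.png

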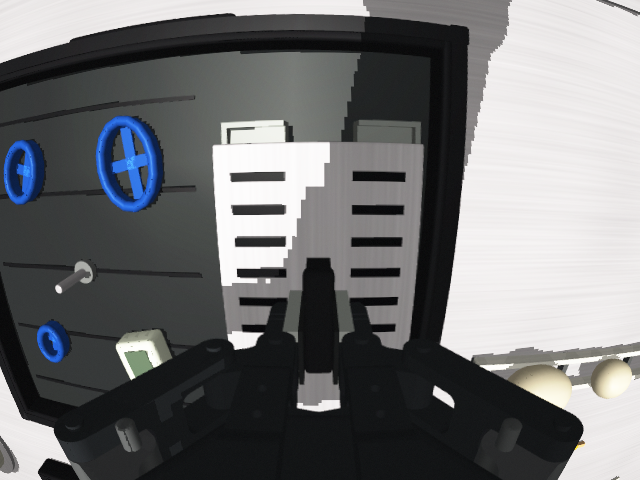

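>>> servo_tool([
  [[0, -0.03, 0.035, -0.5, 0], [0, 0, 0, -0.35, 0], [0, 0, 0, -0.25, 0], [0, 0, 0, -0.12, 0], [0, 0, 0, 0, 0], [0, 0, 0, 0, 0]],
])

```text
t: 11.9
eef_pos: [0.5011, -0.0723, 0.0691]
tool_rot: [0.0, -0.004, 1.0, 0.0]
contact_force: [0.0, 0.0, -2.6]
gripper_width: 0.118
grasp_force: 59.0
```

>>> servo_tool([
  [[0, 0, -0.01, -0.06, 0], [0, 0, 0, -0.04, 0], [0, 0, 0, 0, 0], [0, 0, 0, 0, 0]],
])

```text
t: 12.3
eef_pos: [0.5012, -0.0731, 0.0657]
tool_rot: [0.001, -0.004, 1.0, 0.0]
contact_force: [-2.8, 1.0, 6.9]
gripper_width: 0.115
grasp_force: 60.1
```

>>> servo_tool([
  [[0.35, 0, 0, 0, 0], [0.35, 0, 0, 0, 0], [0.35, 0, 0, 0, 0], [0.35, 0, 0, 0.3, 0], [0.35, 0, 0, 0.8, 0], [0.4, 0, 0, 1, 0], [0.5, 0.2, 0.3, 0.7, -0.99], [0.6, 0.2, 0.3, 0.2, -0.99], [0.75, 0.2, 0.3, 0.2, -0.99], [0.75, 0.2, 0.3, 0, -0.99], [0.75, 0.2, 0.3, 0, -0.99], [0.75, 0.2, 0.3, 0, -0.99], [0.75, 0.2, 0.3, 0, -0.99], [0.75, 0.2, 0.3, 0, -0.99], [0.75, 0.2, 0.3, 0, -0.99], [0.75, 0.2, 0.3, 0, -0.99], [0.75, 0.2, 0.3, 0, -0.99], [0.75, 0.2, 0.3, 0, -0.99], [0.75, 0.2, 0.3, 0, -0.99], [0.75, 0.2, 0.3, 0, -0.99]],
])

```text
t: 14.3
eef_pos: [0.6129, 0.0956, 0.1936]
tool_rot: [-0.0, 0.738, 0.675, 0.0]
contact_force: [0.3, 0.8, 0.5]
gripper_width: 0.751
grasp_force: 0.0
```

>>> servo_tool([
  [[0.75, 0, 0, 0, 0], [0.75, 0, 0, 0, 0], [0.75, 0, 0, 0, 0]],
])

```text
t: 14.6
eef_pos: [0.6123, 0.0939, 0.193]
tool_rot: [-0.0, 0.736, 0.677, -0.0]
contact_force: [-0.4, 0.0, -0.0]
gripper_width: 0.753
grasp_force: 0.0
```

```bash
cat > eg.py <<'E'
from h import *
import pickle,sys
np.set_printoptions(precision=4,suppress=True)
o=bot.get_obs();cal=bot.get_calibration("wrist");p,d=bot.read_camera("wrist")
q=o["tool_rot"];print(o["t"],o["eef_pos"],"yaw",np.degrees(np.arctan2(2*q[2]**2-1,2*q[1]*q[2])),o["gripper_width"])
n=sys.argv[1];cv2.imwrite(f"pics/{n}.png",p[...,::-1]);pickle.dump((p,d,cal,o),open(n+".pkl","wb"))
W=cloud(cal,d,True);X,Y,Z=np.moveaxis(W,2,0);hsv=cv2.cvtColor(p,cv2.COLOR_RGB2HSV);H,S,V=[hsv[...,i].astype(int) for i in range(3)]
m=(d>0)&(Z>.016)&(Z<.09)&(S>25)&(H>8)&(H<30)&(X>.56)&(X<.7)&(Y>.02)&(Y<.4)&(V>60)
for a,c,mm in blobs(m,300):
    zt=np.percentile(Z[mm],99.5);zc=min((.03,.037,.045),key=lambda q:abs(q-zt*.61))
    print("egg",a,c,"ztop",zt,zc,*axes(plane(cal,np.argwhere(mm)[:,::-1],zc,True)),"toppt",W[mm&(Z>zt-.003)].mean(0))
E
python3 eg.py e1; python3 - <<'E'
import sys;sys.path.insert(0,'.')
from h import *
p,d=bot.read_camera("top");cv2.imwrite("pics/t6.png",cv2.resize(p[150:350,120:520],(800,400))[...,::-1])
E
```

```text
14.6 [0.6123 0.0939 0.193 ] yaw -4.764044028939035 0.7534157360350875
egg 906 [316.0762   7.1446] ztop 0.06123851167780231 0.037 [0.6247 0.2649] 175.0191723035758 [0.047  0.0166] toppt [0.6245 0.2609 0.0596]
egg 2499 [318.4298  91.505 ] ztop 0.04779315893410902 0.03 [0.6209 0.1995] 87.38557125365695 [0.0494 0.0374] toppt [0.6205 0.1968 0.046 ]
egg 4358 [320.8343 218.6489] ztop 0.05952380458655486 0.037 [0.6147 0.1033] 86.24963251009731 [0.0687 0.0481] toppt [0.6144 0.0985 0.0578]
```

View pics/t6.png

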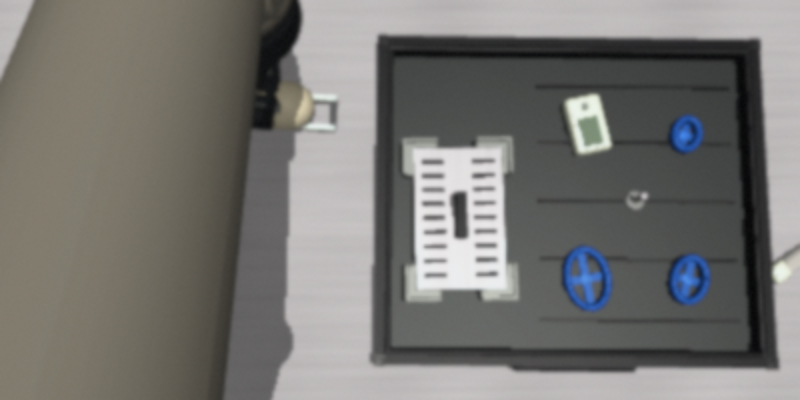

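>>> servo_tool([
  [[0.75, 0.06, 0.21, -0.8, 0.15], [0.75, 0, 0, -0.8, 0], [0.75, 0, 0, -0.8, 0], [0.75, 0, 0, -0.7, 0], [0.75, 0, 0, -0.3, 0], [0.75, 0, 0, -0.25, 0], [0.75, 0, 0, 0, 0], [0.75, 0, 0, 0, 0]],
])

```text
t: 15.5
eef_pos: [0.6159, 0.1034, 0.0478]
tool_rot: [0.0, 0.73, 0.683, 0.001]
contact_force: [0.8, -0.7, 0.9]
gripper_width: 0.748
grasp_force: 0.0
```

>>> servo_tool([
  [[0.75, -0.03, -0.02, -0.24, 0], [0.75, 0, 0, 0, 0], [0.62, 0, 0, 0, 0], [0.55, 0, 0, 0, 0], [0.45, 0, 0, 0, 0], [0.4, 0, 0, 0, 0], [0.4, 0, 0, 0, 0], [0.4, 0, 0, 0, 0], [0.4, 0, 0, 0, 0]],
], newtons=30)

```text
t: 16.4
eef_pos: [0.6149, 0.1026, 0.0377]
tool_rot: [0.001, 0.73, 0.683, 0.001]
contact_force: [3.7, -1.1, 4.3]
gripper_width: 0.554
grasp_force: 30.8
```

>>> servo_tool([
  [[0.4, 0, 0, 0.3, 0], [0.4, 0, 0, 0.8, 0], [0.4, 0, 0, 0.9, 0], [0.4, 0, 0, 0.8, 0], [0.4, -0.3365, -0.777, 0, 0.88], [0.4, -0.3365, -0.777, 0, 0.88], [0.4, -0.3365, -0.777, 0, 0.88], [0.4, -0.3365, -0.777, 0, 0.88], [0.4, -0.3365, -0.777, 0, 0.88], [0.4, -0.3365, -0.777, 0, 0.88], [0.4, -0.3365, -0.777, 0, 0.88], [0.4, -0.3365, -0.777, 0, 0.88], [0.4, -0.3365, -0.777, 0, 0.88], [0.4, -0.3365, -0.777, 0, 0.88], [0.4, -0.3365, -0.777, 0, 0.88], [0.4, -0.3365, -0.777, 0, 0.88], [0.4, -0.3365, -0.777, 0, 0.88], [0.4, 0, 0, 0, 0], [0.4, 0, 0, 0, 0], [0.4, 0, 0, 0, 0]],
])

```text
t: 18.4
eef_pos: [0.4388, -0.2998, 0.1488]
tool_rot: [-0.001, 0.131, 0.991, 0.001]
contact_force: [-0.2, 0.0, -1.8]
gripper_width: 0.555
grasp_force: 31.3
```

```bash
cat > cr.py <<'E'
from h import *
import pickle,sys
np.set_printoptions(precision=4,suppress=True)
o=bot.get_obs();cal=bot.get_calibration("wrist");p,d=bot.read_camera("wrist")
q=o["tool_rot"];print(o["t"],o["eef_pos"],"yaw",np.degrees(np.arctan2(2*q[2]**2-1,2*q[1]*q[2])),o["gripper_width"])
n=sys.argv[1];cv2.imwrite(f"pics/{n}.png",p[...,::-1])
W=cloud(cal,d,True);X,Y,Z=np.moveaxis(W,2,0);hsv=cv2.cvtColor(p,cv2.COLOR_RGB2HSV);H,S,V=[hsv[...,i].astype(int) for i in range(3)]
b=(H>100)&(H<130)&(S>120)&(V>50)&(d>0)
for a,c,m in blobs(cv2.morphologyEx(b.astype(np.uint8),3,np.ones((5,5))),60):
    print("blue",a,c,"rim",*axes(W[b&m&(Z>.015)&(Z<.023)]),rect(cal,m,.0195,True))
m=(d>0)&(S>25)&(H>8)&(H<30)&(V>60)&(Y<.02)&(Z>.015)&(X>.36)&(X<.65)
for a,c,mm in blobs(m,300):
    zt=np.percentile(Z[mm],99.5);print("egg",a,c,"ztop",zt,*[axes(plane(cal,np.argwhere(mm)[:,::-1],zt-h,True)) for h in (.019,.0245,.031)])
E
python3 cr.py c1
```

```text
18.4 [ 0.4388 -0.2998  0.1488] yaw 74.89628418634479 0.5552494664632235
blue 3419 [449.0085 208.0588] rim [ 0.4401 -0.2024] 10.366064705286988 [0.0781 0.0588] ((439.9150085449219, -203.05661010742188), (65.37147521972656, 46.221031188964844), 18.0225830078125)
blue 1472 [313.8879 228.0156] rim [ 0.4277 -0.3001] 80.70913598309508 [0.0482 0.0316] ((428.05224609375, -300.88983154296875), (37.86460494995117, 30.476348876953125), 79.43791961669922)
blue 193 [363.9637 399.3368] rim [ 0.5861 -0.2966] 168.50063772686437 [0.0199 0.0078] ((585.6593017578125, -298.05328369140625), (14.413290023803711, 23.66858673095703), 37.34913635253906)
egg 17266 [318.1098 329.2652] ztop 0.1702573746665719 (array([ 0.4346, -0.2993]), np.float64(164.65496367681462), array([0.0719, 0.0471])) (array([ 0.4376, -0.3001]), np.float64(164.65496367681462), array([0.0753, 0.0493])) (array([ 0.4412, -0.3011]), np.float64(164.65496367681465), array([0.0793, 0.0519]))
```

View pics/c1.png

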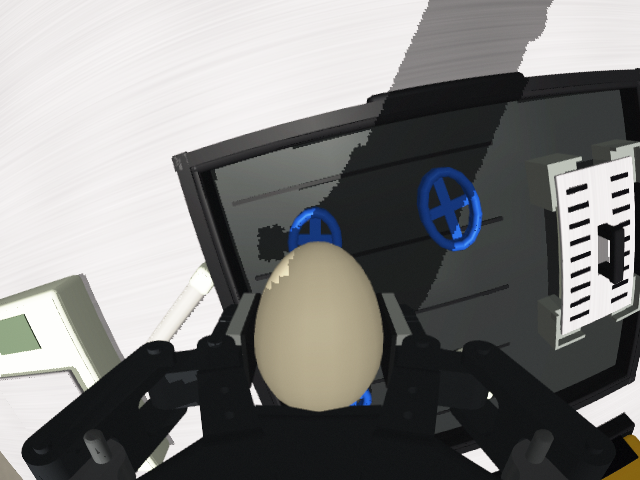

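```bash
python3 - <<'E'
from h import *
for n in ("top","scene"):
    D=np.load(n+"0.npz");W=cloud(bot.get_calibration(n),D["d"])
    X,Y,Z=np.moveaxis(W,2,0)
    for x in (.41,.44,.47,.59):
        m=(abs(X-x)<.004)&(Y<-.325)&(Y>-.38);i=np.argsort(Y[m]);print(n,x,np.round(np.c_[Y[m][i],Z[m][i]]*1000).astype(int)[::2].tolist())
E
```

```text
top 0.41 [[-379, 32], [-379, 32], [-378, 29], [-378, 31], [-377, 28], [-376, 31], [-373, 32], [-373, 33], [-371, 32], [-371, 28], [-371, 30], [-369, 33], [-368, 31], [-367, 29], [-366, 31], [-365, 2], [-365, 23], [-365, 18], [-365, 29], [-365, 19], [-365, 19], [-365, 24], [-364, 10], [-364, 17], [-364, 31], [-363, 18], [-363, 9], [-362, 6], [-362, 7], [-359, 8], [-359, 9], [-358, 5], [-357, 10], [-357, 5], [-355, 4], [-354, 5], [-354, 6], [-352, 7], [-351, 3], [-349, 8], [-349, 9], [-348, 6], [-346, 6], [-345, 7], [-344, 5], [-343, 8], [-342, 5], [-342, 6], [-340, 6], [-340, 7], [-338, 6], [-338, 7], [-336, 6], [-336, 8], [-334, 5], [-333, 10], [-332, 5], [-332, 7], [-330, 6], [-330, 7], [-328, 5], [-327, 8], [-326, 5], [-325, 7]]
top 0.44 [[-380, 30], [-378, 29], [-378, 31], [-377, 29], [-375, 32], [-375, 29], [-374, 30], [-373, 29], [-372, 31], [-371, 29], [-369, 33], [-368, 29], [-368, 32], [-366, 30], [-366, 16], [-366, 27], [-366, 22], [-365, 13], [-365, 27], [-365, 22], [-365, 9], [-365, 29], [-365, 4], [-365, 9], [-365, 5], [-364, 15], [-364, 31], [-363, 8], [-362, 6], [-361, 
[... 4553 characters left out ...]
, 28], [-366, 28], [-365, 5], [-365, 7], [-364, 5], [-364, 7], [-364, 3], [-362, 6], [-362, 7], [-361, 5], [-360, 6], [-359, 4], [-359, 8], [-358, 6], [-357, 7], [-356, 6], [-356, 8], [-355, 9], [-355, 6], [-355, 6], [-354, 7], [-353, 8], [-352, 5], [-351, 8], [-351, 5], [-350, 6], [-349, 9], [-349, 6], [-349, 5], [-347, 7], [-347, 7], [-346, 7], [-345, 7], [-345, 3], [-344, 6], [-343, 7], [-343, 6], [-342, 7], [-341, 7], [-341, 7], [-340, 9], [-340, 6], [-339, 8], [-338, 6], [-337, 7], [-337, 7], [-337, 5], [-336, 8], [-335, 6], [-335, 6], [-335, 6], [-334, 4], [-333, 5], [-332, 5], [-332, 6], [-331, 7], [-331, 7], [-330, 8], [-329, 6], [-329, 7], [-328, 5], [-327, 7], [-326, 4], [-326, 6]]
```

>>> servo_tool([
  [[0.4, 0.05, -0.045, -0.8, 0], [0.4, 0, 0, -0.8, 0], [0.4, 0, 0, -0.6, 0], [0.4, 0, 0, -0.25, 0], [0.4, 0, 0, -0.1, 0], [0.4, 0, 0, 0, 0], [0.4, 0, 0, 0, 0]],
])

```text
t: 19.15
eef_pos: [0.4418, -0.3035, 0.0482]
tool_rot: [0.001, 0.132, 0.991, -0.0]
contact_force: [0.3, 0.9, -1.1]
gripper_width: 0.556
grasp_force: 31.3
```

>>> servo_tool([
  [[0.4, -0.02, 0.045, -0.1, 0], [0.4, 0, 0, -0.07, 0], [0.4, 0, 0, -0.04, 0], [0.4, 0, 0, 0, 0], [0.4, 0, 0, 0, 0]],
])

```text
t: 19.65
eef_pos: [0.4408, -0.3022, 0.0406]
tool_rot: [0.001, 0.132, 0.991, -0.0]
contact_force: [-3.3, 1.6, 17.5]
gripper_width: 0.552
grasp_force: 32.6
```

>>> servo_tool([
  [[0.58, 0, 0, 0, 0], [0.62, 0, 0, 0, 0], [0.7, 0, 0, 0, 0], [0.7, 0, 0, 0, 0], [0.7, 0, 0, 0, 0], [0.7, 0, 0, 0.2, 0], [0.7, 0, 0, 0.6, 0], [0.7, 0, 0, 1, 0], [0.7, 0, 0, 1, 0], [0.7, 0, 0, 1, 0], [0.7, 0, 0, 0, 0], [0.7, 0, 0, 0, 0]],
])

```text
t: 20.85
eef_pos: [0.4406, -0.3016, 0.192]
tool_rot: [0.001, 0.132, 0.991, -0.0]
contact_force: [0.4, 0.6, -0.1]
gripper_width: 0.698
grasp_force: 0.0
```

```bash
python3 cr.py c2
```

```text
20.85 [ 0.4406 -0.3016  0.192 ] yaw 74.8498856353693 0.6982098196348839
blue 2647 [434.125  194.9464] rim [ 0.4404 -0.2021] 8.692569279360328 [0.078  0.0589] ((440.0184326171875, -202.75970458984375), (64.89288330078125, 46.492637634277344), 16.73135757446289)
blue 979 [351.2012 367.2319] rim [ 0.5858 -0.3079] 163.60906274844208 [0.0454 0.0361] ((581.470458984375, -308.0639953613281), (30.670597076416016, 45.25440979003906), 78.47789001464844)
egg 4041 [317.4937 233.0747] ztop 0.06238019086959743 (array([ 0.4399, -0.3025]), np.float64(160.6396270169306), array([0.0679, 0.0489])) (array([ 0.4413, -0.3029]), np.float64(160.63962701693055), array([0.0693, 0.0499])) (array([ 0.443 , -0.3034]), np.float64(160.63962701693058), array([0.0709, 0.0511]))
```

>>> servo_tool([
  [[0.8, 0.2875, 0.925, 0.05, -0.72], [0.95, 0.2875, 0.925, 0, -0.72], [0.95, 0.2875, 0.925, 0, -0.72], [0.95, 0.2875, 0.925, 0, -0.72], [0.95, 0.2875, 0.925, 0, -0.72], [0.95, 0.2875, 0.925, 0, -0.72], [0.95, 0.2875, 0.925, 0, -0.72], [0.95, 0.2875, 0.925, 0, -0.72], [0.95, 0.2875, 0.925, 0, -0.72], [0.95, 0.2875, 0.925, 0, -0.72], [0.95, 0.2875, 0.925, 0, -0.72], [0.95, 0.2875, 0.925, 0, -0.72], [0.95, 0.2875, 0.925, 0, -0.72], [0.95, 0.2875, 0.925, 0, -0.72], [0.95, 0.2875, 0.925, 0, -0.72], [0.95, 0.2875, 0.925, 0, -0.72], [0.95, 0, 0, 0, 0], [0.95, 0, 0, 0, 0]],
])

```text
t: 22.7
eef_pos: [0.6229, 0.2913, 0.1902]
tool_rot: [-0.0, 0.733, 0.681, -0.002]
contact_force: [0.5, -0.4, -0.8]
gripper_width: 0.951
grasp_force: 0.0
```

```bash
python3 eg.py e2
```

```text
22.7 [0.6229 0.2913 0.1902] yaw -4.198413041271128 0.9506397415331455
egg 7877 [324.1767 222.9797] ztop 0.07363371840658937 0.045 [0.6271 0.2992] 86.65585540078978 [0.091  0.0613] toppt [0.6268 0.2927 0.072 ]
egg 1884 [324.5525 330.9395] ztop 0.04734244061038178 0.03 [0.6209 0.201 ] 86.28465039819164 [0.056  0.0373] toppt [0.6206 0.1977 0.0457]
```

>>> servo_tool([
  [[0.95, 0.1, 0.165, -0.8, 0.12], [0.95, 0, 0, -0.8, 0], [0.95, 0, 0, -0.8, 0], [0.95, 0, 0, -0.6, 0], [0.95, 0, 0, -0.4, 0], [0.95, 0, 0, -0.3, 0], [0.95, 0, 0, 0, 0], [0.95, 0, 0, 0, 0]],
])

```text
t: 23.55
eef_pos: [0.6288, 0.297, 0.0455]
tool_rot: [0.0, 0.729, 0.685, 0.001]
contact_force: [0.2, 0.2, 0.0]
gripper_width: 0.953
grasp_force: 0.0
```

>>> servo_tool([
  [[0.95, -0.04, 0.02, -0.08, 0], [0.9, 0, 0, 0, 0], [0.8, 0, 0, 0, 0], [0.7, 0, 0, 0, 0], [0.6, 0, 0, 0, 0], [0.5, 0, 0, 0, 0], [0.5, 0, 0, 0, 0], [0.5, 0, 0, 0, 0], [0.5, 0, 0, 0, 0]],
], newtons=40)

```text
t: 24.45
eef_pos: [0.6276, 0.2981, 0.0426]
tool_rot: [0.0, 0.729, 0.685, 0.001]
contact_force: [-0.2, -0.0, 5.8]
gripper_width: 0.703
grasp_force: 42.1
```

>>> servo_tool([
  [[0.5, 0, 0, 0.4, 0], [0.5, 0, 0, 0.8, 0], [0.5, 0, 0, 1, 0], [0.5, 0, 0, 0.8, 0], [0.5, -0.333, -0.891, 0, -0.804], [0.5, -0.333, -0.891, 0, -0.804], [0.5, -0.333, -0.891, 0, -0.804], [0.5, -0.333, -0.891, 0, -0.804], [0.5, -0.333, -0.891, 0, -0.804], [0.5, -0.333, -0.891, 0, -0.804], [0.5, -0.333, -0.891, 0, -0.804], [0.5, -0.333, -0.891, 0, -0.804], [0.5, -0.333, -0.891, 0, -0.804], [0.5, -0.333, -0.891, 0, -0.804], [0.5, -0.333, -0.891, 0, -0.804], [0.5, -0.333, -0.891, 0, -0.804], [0.5, -0.333, -0.891, 0, -0.804], [0.5, -0.333, -0.891, 0, -0.804], [0.5, 0, 0, 0, 0], [0.5, 0, 0, 0, 0]],
])

```text
t: 26.45
eef_pos: [0.4396, -0.2013, 0.1618]
tool_rot: [-0.0, 0.997, 0.078, 0.0]
contact_force: [0.5, 0.4, -1.8]
gripper_width: 0.705
grasp_force: 43.9
```

```bash
python3 cr.py c3
```

```text
26.45 [ 0.4396 -0.2013  0.1618] yaw -81.01139917538634 0.7054815662094512
blue 1571 [487.0993  70.2222] rim [ 0.5868 -0.3072] 161.85124040984044 [0.0448 0.0363] ((585.1195678710938, -305.4681091308594), (31.987146377563477, 40.787742614746094), 55.95820236206055)
blue 923 [318.0065 201.8971] rim [ 0.4638 -0.1975] 98.53425207510202 [0.0507 0.0231] ((463.48284912109375, -197.56692504882812), (23.223236083984375, 43.322593688964844), 8.98301887512207)
blue 254 [429.2402 240.3701] rim [ 0.4425 -0.2852] 165.55595850948083 [0.032  0.0031] ((449.21337890625, -285.6926574707031), (9.887320518493652, 40.127716064453125), 68.08028411865234)
egg 26967 [318.0072 318.9526] ztop 0.1926720696631661 (array([ 0.4523, -0.1997]), np.float64(8.762727658647549), array([0.0776, 0.0573])) (array([ 0.4493, -0.2002]), np.float64(8.762727658647577), array([0.0816, 0.0602])) (array([ 0.4458, -0.2007]), np.float64(8.762727658647577), array([0.0863, 0.0637]))
egg 2552 [447.6501 257.8005] ztop 0.056734364456890944 (array([ 0.4428, -0.2956]), np.float64(165.31052507709217), array([0.0769, 0.0475])) (array([ 0.4413, -0.298 ]), np.float64(165.31052507709217), array([0.0786, 0.0486])) (array([ 0.4395, -0.3008]), np.float64(165.31052507709217), array([0.0807, 0.0499]))
```

View pics/c3.png

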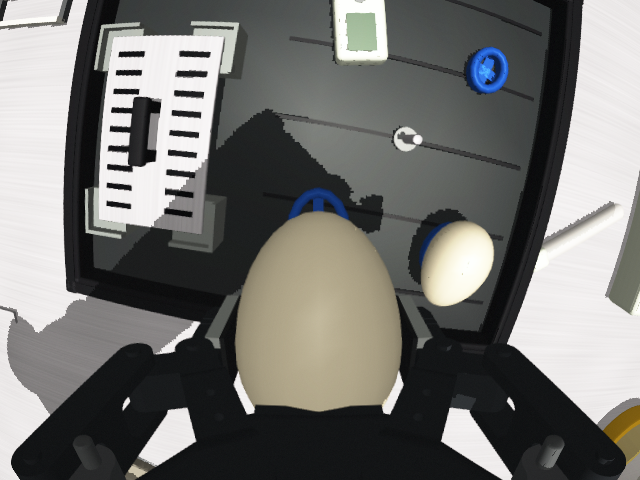

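>>> servo_tool([
  [[0.5, 0.04, 0, -0.8, 0], [0.5, 0, 0, -0.8, 0], [0.5, 0, 0, -0.6, 0], [0.5, 0, 0, -0.3, 0], [0.5, 0, 0, -0.2, 0], [0.5, 0, 0, 0, 0], [0.5, 0, 0, 0, 0]],
])

```text
t: 27.2
eef_pos: [0.4424, -0.201, 0.0542]
tool_rot: [0.0, 0.997, 0.079, 0.001]
contact_force: [0.0, 1.3, -0.5]
gripper_width: 0.711
grasp_force: 43.9
```

>>> servo_tool([
  [[0.5, -0.03, 0, -0.12, 0], [0.5, 0, 0, -0.08, 0], [0.5, 0, 0, -0.05, 0], [0.5, 0, 0, 0, 0], [0.5, 0, 0, 0, 0]],
])

```text
t: 27.7
eef_pos: [0.4409, -0.201, 0.0438]
tool_rot: [0.0, 0.997, 0.079, 0.0]
contact_force: [1.3, 0.2, 1.5]
gripper_width: 0.704
grasp_force: 44.2
```

>>> servo_tool([
  [[0.5, 0, 0, -0.03, 0], [0.5, 0, 0, 0, 0], [0.5, 0, 0, 0, 0]],
])

```text
t: 28.0
eef_pos: [0.4411, -0.2011, 0.0434]
tool_rot: [-0.0, 0.997, 0.079, 0.001]
contact_force: [-2.5, 2.5, 16.2]
gripper_width: 0.709
grasp_force: 45.2
```

>>> servo_tool([
  [[0.73, 0, 0, 0, 0], [0.78, 0, 0, 0, 0], [0.85, 0, 0, 0, 0], [0.85, 0, 0, 0, 0], [0.85, 0, 0, 0, 0], [0.85, 0, 0, 0.2, 0], [0.85, 0, 0, 0.6, 0], [0.85, 0, 0, 1, 0], [0.85, 0, 0, 1, 0], [0.85, 0, 0, 1, 0], [0.85, 0, 0, 0, 0], [0.85, 0, 0, 0, 0]],
])

```text
t: 29.2
eef_pos: [0.4409, -0.2008, 0.1953]
tool_rot: [-0.0, 0.997, 0.079, 0.001]
contact_force: [0.1, 0.6, -0.2]
gripper_width: 0.854
grasp_force: 0.0
```

```bash
python3 cr.py c4
```

```text
29.2 [ 0.4409 -0.2008  0.1953] yaw -80.8997034751209 0.8539537243847389
blue 1304 [470.8535  78.4018] rim [ 0.5867 -0.3075] 163.4332297257721 [0.0442 0.0367] ((585.2176513671875, -305.64727783203125), (31.982696533203125, 40.212799072265625), 60.01246643066406)
blue 157 [417.6051 232.0701] rim [ 0.4431 -0.2848] 166.8979653591077 [0.0292 0.0037] ((448.2455749511719, -285.07232666015625), (8.147807121276855, 38.27657699584961), 69.64894104003906)
egg 6847 [317.3837 227.2351] ztop 0.07459190409771842 (array([ 0.4478, -0.1995]), np.float64(3.991008361740768), array([0.0841, 0.0602])) (array([ 0.4464, -0.1997]), np.float64(3.991008361740768), array([0.0859, 0.0614])) (array([ 0.4448, -0.1999]), np.float64(3.991008361740768), array([0.088 , 0.0629]))
egg 2099 [434.9376 247.7132] ztop 0.05673996592519558 (array([ 0.4422, -0.2964]), np.float64(165.63739241116588), array([0.078 , 0.0496])) (array([ 0.4408, -0.2985]), np.float64(165.63739241116588), array([0.0795, 0.0506])) (array([ 0.4392, -0.301 ]), np.float64(165.6373924111659), array([0.0813, 0.0517]))
```

>>> servo_tool([
  [[0.75, 0.375, 0.834, 0, 0.945], [0.65, 0.375, 0.834, 0, 0.945], [0.6, 0.375, 0.834, 0, 0.945], [0.6, 0.375, 0.834, 0, 0.945], [0.6, 0.375, 0.834, 0, 0.945], [0.6, 0.375, 0.834, 0, 0.945], [0.6, 0.375, 0.834, 0, 0.945], [0.6, 0.375, 0.834, 0, 0.945], [0.6, 0.375, 0.834, 0, 0.945], [0.6, 0.375, 0.834, 0, 0.945], [0.6, 0.375, 0.834, 0, 0.945], [0.6, 0.375, 0.834, 0, 0.945], [0.6, 0, 0, 0, 0], [0.6, 0, 0, 0, 0]],
])

```text
t: 30.65
eef_pos: [0.6195, 0.1996, 0.192]
tool_rot: [-0.001, 0.725, 0.689, -0.002]
contact_force: [-0.7, -1.2, -0.2]
gripper_width: 0.601
grasp_force: 0.0
```

```bash
python3 eg.py e3
```

```text
30.65 [0.6195 0.1996 0.192 ] yaw -2.924204062251456 0.6012864520932008
egg 2370 [321.2076 227.3464] ztop 0.04740423484261591 0.03 [0.6209 0.2006] 86.79219052164692 [0.0509 0.0375] toppt [0.6208 0.1977 0.0458]
```

>>> servo_tool([
  [[0.6, 0.03, 0.01, -0.9, 0], [0.6, 0, 0, -0.9, 0], [0.6, 0, 0, -0.9, 0], [0.6, 0, 0, -0.7, 0], [0.6, 0, 0, -0.35, 0], [0.6, 0, 0, -0.2, 0], [0.6, 0, 0, 0, 0], [0.6, 0, 0, 0, 0]],
])

```text
t: 31.5
eef_pos: [0.6226, 0.1996, 0.0375]
tool_rot: [0.0, 0.725, 0.688, 0.001]
contact_force: [-0.2, -0.6, 1.9]
gripper_width: 0.603
grasp_force: 0.0
```

>>> servo_tool([
  [[0.6, -0.04, 0.01, -0.17, 0], [0.58, 0, 0, 0, 0], [0.5, 0, 0, 0, 0], [0.42, 0, 0, 0, 0], [0.35, 0, 0, 0, 0], [0.3, 0, 0, 0, 0], [0.3, 0, 0, 0, 0], [0.3, 0, 0, 0, 0]],
], newtons=25)

```text
t: 32.3
eef_pos: [0.6211, 0.2002, 0.0301]
tool_rot: [0.001, 0.725, 0.689, 0.001]
contact_force: [3.8, -0.4, 3.1]
gripper_width: 0.426
grasp_force: 25.1
```

>>> servo_tool([
  [[0.3, 0, 0, 0.3, 0], [0.3, 0, 0, 0.8, 0], [0.3, 0, 0, 0.9, 0], [0.3, 0, 0, 0.7, 0], [0.3, -0.06, -0.907, 0, 0.79], [0.3, -0.06, -0.907, 0, 0.79], [0.3, -0.06, -0.907, 0, 0.79], [0.3, -0.06, -0.907, 0, 0.79], [0.3, -0.06, -0.907, 0, 0.79], [0.3, -0.06, -0.907, 0, 0.79], [0.3, -0.06, -0.907, 0, 0.79], [0.3, -0.06, -0.907, 0, 0.79], [0.3, -0.06, -0.907, 0, 0.79], [0.3, -0.06, -0.907, 0, 0.79], [0.3, -0.06, -0.907, 0, 0.79], [0.3, -0.06, -0.907, 0, 0.79], [0.3, -0.06, -0.907, 0, 0.79], [0.3, -0.06, -0.907, 0, 0.79], [0.3, 0, 0, 0, 0], [0.3, 0, 0, 0, 0]],
])

```text
t: 34.3
eef_pos: [0.5849, -0.3083, 0.1366]
tool_rot: [-0.001, 0.148, 0.989, 0.0]
contact_force: [0.7, 0.4, -0.7]
gripper_width: 0.428
grasp_force: 25.5
```

```bash
python3 cr.py c5
```

```text
34.3 [ 0.5849 -0.3083  0.1366] yaw 72.92510372862031 0.42775316334552915
blue 154 [390.0779  27.6429] rim [ 0.4571 -0.2208] 25.064251883891785 [0.0096 0.0007] ((459.05242919921875, -222.05819702148438), (32.626441955566406, 4.480281352996826), 26.293045043945312)
blue 1891 [319.8525 245.4992] rim [ 0.5843 -0.3072] 170.5738840330562 [0.039  0.0383] ((583.44677734375, -306.970458984375), (30.66769027709961, 35.00545883178711), 70.60311889648438)
egg 3083 [261.0652  45.5102] ztop 0.05839463938119054 (array([ 0.4528, -0.3028]), np.float64(100.6757421615787), array([0.0609, 0.0499])) (array([ 0.4512, -0.3032]), np.float64(100.6757421615787), array([0.0625, 0.0512])) (array([ 0.4493, -0.3036]), np.float64(100.67574216157865), array([0.0643, 0.0527]))
egg 4137 [430.7769  22.5115] ztop 0.06825026861404877 (array([ 0.4677, -0.2055]), np.float64(74.15105369605627), array([0.0598, 0.0371])) (array([ 0.4664, -0.2033]), np.float64(74.15105369605627), array([0.0614, 0.038 ])) (array([ 0.4649, -0.2007]), np.float64(74.15105369605627), array([0.0633, 0.0392]))
egg 10016 [318.3051 333.3565] ztop 0.1534810216457066 (array([ 0.5844, -0.3087]), np.float64(162.31751991261933), array([0.0563, 0.0378])) (array([ 0.5875, -0.3096]), np.float64(162.31751991261936), array([0.0588, 0.0395])) (array([ 0.5911, -0.3107]), np.float64(162.31751991261936), array([0.0619, 0.0415]))
```

View pics/c5.png

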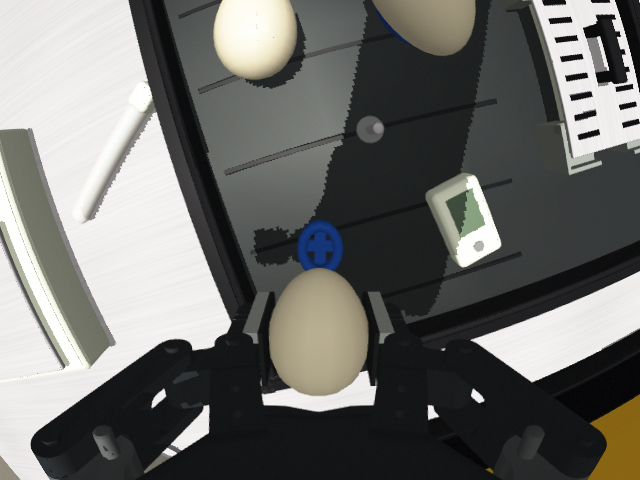

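>>> servo_tool([
  [[0.3, 0.03, 0.02, -0.8, 0], [0.3, 0, 0, -0.8, 0], [0.3, 0, 0, -0.45, 0], [0.3, 0, 0, -0.2, 0], [0.3, 0, 0, 0, 0], [0.3, 0, 0, 0, 0]],
])

```text
t: 34.95
eef_pos: [0.5884, -0.3064, 0.0484]
tool_rot: [0.0, 0.147, 0.989, 0.0]
contact_force: [-0.3, -0.2, 0.1]
gripper_width: 0.428
grasp_force: 25.5
```

>>> servo_tool([
  [[0.3, -0.03, -0.02, -0.14, 0], [0.3, 0, 0, -0.1, 0], [0.3, 0, 0, -0.06, 0], [0.3, 0, 0, 0, 0], [0.3, 0, 0, 0, 0]],
])

```text
t: 35.45
eef_pos: [0.5867, -0.308, 0.0358]
tool_rot: [0.0, 0.147, 0.989, -0.0]
contact_force: [0.1, -0.2, 1.4]
gripper_width: 0.425
grasp_force: 25.6
```

>>> servo_tool([
  [[0.3, 0.01, 0, -0.03, 0], [0.3, 0, 0, 0, 0], [0.45, 0, 0, 0, 0], [0.5, 0, 0, 0, 0], [0.6, 0, 0, 0, 0], [0.6, 0, 0, 0, 0], [0.6, 0, 0, 0, 0], [0.6, 0, 0, 0.2, 0], [0.6, 0, 0, 0.6, 0], [0.6, 0, 0, 1, 0], [0.6, 0, 0, 1, 0], [0.6, 0, 0, 1, 0], [0.6, 0, 0, 0, 0], [0.6, 0, 0, 0, 0]],
])

```text
t: 36.85
eef_pos: [0.5874, -0.3081, 0.188]
tool_rot: [0.001, 0.147, 0.989, -0.0]
contact_force: [-0.6, 1.4, -0.5]
gripper_width: 0.601
grasp_force: 0.0
```

```bash
python3 cr.py c6
```

```text
36.85 [ 0.5874 -0.3081  0.188 ] yaw 73.08277208037231 0.6013827061887108
egg 2411 [270.5321  50.2812] ztop 0.05848494709962162 (array([ 0.4472, -0.3014]), np.float64(153.1558948768499), array([0.0728, 0.0572])) (array([ 0.4457, -0.3017]), np.float64(153.15589487684989), array([0.0743, 0.0584])) (array([ 0.444, -0.302]), np.float64(153.15589487684989), array([0.0761, 0.0598]))
egg 4534 [406.899   27.0926] ztop 0.07319210480985326 (array([ 0.4599, -0.2061]), np.float64(61.773435103219875), array([0.0655, 0.0508])) (array([ 0.4587, -0.2043]), np.float64(61.77343510321983), array([0.0669, 0.0519])) (array([ 0.4572, -0.2022]), np.float64(61.77343510321988), array([0.0686, 0.0533]))
egg 2500 [318.5824 231.3852] ztop 0.05264065398173494 (array([ 0.587 , -0.3082]), np.float64(161.57337251530208), array([0.051 , 0.0383])) (array([ 0.5884, -0.3086]), np.float64(161.57337251530208), array([0.052 , 0.0391])) (array([ 0.59  , -0.3091]), np.float64(161.57337251530208), array([0.0532, 0.04  ]))
```

>>> servo_tool([
  [[0.6, 0, 0.9, 0.4, 0], [0.6, 0, 0.9, 0.4, 0], [0.6, 0, 0.9, 0.4, 0], [0.6, 0, 0.9, 0, 0], [0.6, 0, 0.9, 0, 0], [0.6, 0, 0.9, 0, 0], [0.6, 0, 0.9, 0, 0], [0.6, 0, 0.9, 0, 0], [0.6, 0, 0.9, 0, 0], [0.6, 0, 0.9, 0, 0], [0.6, 0, 0.9, 0, 0], [0.6, 0, 0.9, 0, 0], [0.6, 0, 0.9, 0, 0], [0.6, 0, 0.9, 0, 0], [0.6, 0, 0.9, 0, 0], [0.6, 0, 0.9, 0, 0], [0.6, 0, 0, 0, 0], [0.6, 0, 0, 0, 0]],
])

```text
t: 38.7
eef_pos: [0.5857, 0.2688, 0.2323]
tool_rot: [-0.001, 0.146, 0.989, -0.001]
contact_force: [0.6, -0.6, 0.3]
gripper_width: 0.603
grasp_force: 0.0
```

```bash
python3 - <<'E'
from h import *
np.set_printoptions(precision=4,suppress=True)
a,da=bot.read_camera("top");b,db=bot.read_camera("scene")
cv2.imwrite("pics/f.png",np.hstack([cv2.resize(a[150:350,290:520],(400,348)),cv2.resize(b[170:410,80:360],(400,348))])[...,::-1])
for n,p,d in (("top",a,da),("scene",b,db)):
    cal=bot.get_calibration(n);W=cloud(cal,d);X,Y,Z=np.moveaxis(W,2,0);hsv=cv2.cvtColor(p,cv2.COLOR_RGB2HSV);H,S,V=[hsv[...,i].astype(int) for i in range(3)]
    m=(d>0)&(Z>.02)&(S>25)&(H>8)&(H<30)&(V>60)&(Y<-.15)&(Y>-.36)&(X>.38)&(X<.64)
    for k,c,mm in blobs(m,60): zc=.35;zt=np.percentile(Z[mm],98);print(n,"egg",k,zt,axes(plane(cal,np.argwhere(mm)[:,::-1],.006+(zt-.006)*.55,)))
    m=(d>0)&(Z>.029)&(Z<.041)&(V>110)&(S<40)&(X>.42)&(X<.58)&(Y<-.02)&(Y>-.125)
    k,c,mm=max(blobs(m,60),key=lambda t:t[0]);print("cover",k,rect(cal,mm,.035),np.percentile(Z[mm],[10,50,90]))
    m=(d>0)&(Z>.015)&(Z<.04)&(abs(X-.598)<.05)&(abs(Y+.206)<.05);k,c,mm=max(blobs(m,60),key=lambda t:t[0]);print("logger",k,W[mm].mean(0))
E
```

```text
top egg 379 0.054765790953022725 (array([ 0.5891, -0.3098]), np.float64(157.3459581543089), array([0.0524, 0.0396]))
top egg 1146 0.07598174932352017 (array([ 0.4428, -0.2022]), np.float64(9.73396687837058), array([0.0914, 0.065 ]))
top egg 686 0.06464000635125758 (array([ 0.441 , -0.3046]), np.float64(161.57816388889722), array([0.0708, 0.0517]))
cover 3379 ((500.2560119628906, -72.81954956054688), (105.25199890136719, 159.91595458984375), 89.77723693847656) [0.0326 0.0355 0.0377]
logger 535 [ 0.5961 -0.205   0.0278]
scene egg 1395 0.07565731704061543 (array([ 0.4402, -0.2015]), np.float64(6.320032084913521), array([0.1079, 0.0619]))
scene egg 849 0.06390109285862937 (array([ 0.439 , -0.3038]), np.float64(175.35673662708487), array([0.0759, 0.0511]))
scene egg 591 0.030440833780011688 (array([ 0.5987, -0.2058]), np.float64(13.988705569748817), array([0.0726, 0.046 ]))
scene egg 619 0.05493558630676042 (array([ 0.5857, -0.3091]), np.float64(172.32892536716406), array([0.0536, 0.0397]))
cover 2714 ((500.69549560546875, -73.80934143066406), (143.49574279785156, 96.7285385131836), 0.00527002802118659) [0.0328 0.0348 0.0366]
logger 823 [ 0.6016 -0.206   0.0268]
```

View pics/f.png

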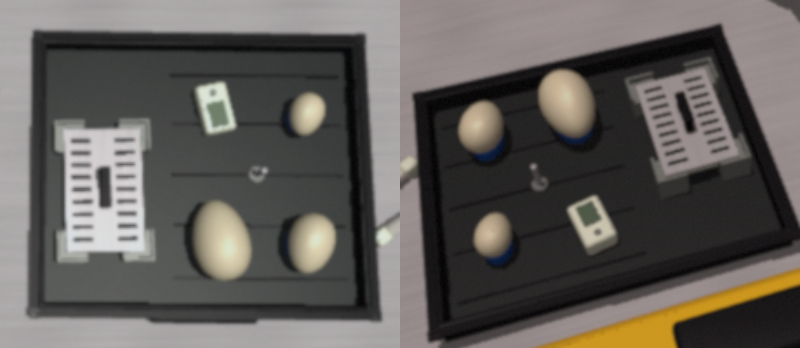

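All three eggs sit on their cradles, the cover is flat at the right height over the trough, the logger has not moved, and the arm is clear.

```bash
python3 -c "
from station import bot
print(bot.hand_in())"
```

```text
the job is handed in; nothing more can be done
None
```

The tray is made up and handed in at about 39 s (the judge gave no verdict): my last pictures put the cover flat and centred on the ledges over the seated trough, each egg within about 4 mm of its cradle's centre at the expected height, and the logger where it lay.

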